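# Set up a laser power check line on the optical rail

### The arm

A 7-joint arm with a two-finger parallel gripper is mounted at the origin on the work surface; the furniture and walls round the work are solid. World frame = base frame: x ahead of the robot, y to its left, z up, the work surface at z = 0. Lengths are in m, angles in rad, forces in N, time in s.
With the tool pointing down it reaches from about 0.4 to 0.9 m from the base axis. Payload 5.5 kg.
Tool frame: the origin (TCP) lies midway between the tips of the shut fingers; the grasp point (between the pads) lies 19 mm behind it (manip.grip_depth is the distance from the TCP to the grasp point, in m); z points along the fingers, x is the direction in which the jaws open and shut, and the axes are right-handed (so a half turn about z gives the same grasp; the last joint's range is limited). The gripper opens to 92 mm and grips with 3 to 60 N. Pads are 19 mm wide; open, the fingers measure 130 mm over their backs; the gripper's body (75 mm by 190 mm) begins 47 mm behind the grasp point.
Start: joints at [1.501, 0.501, -0.427, 1.55, 0.221, 1.138, -0.21], TCP at [0.212, -0.614, 0.227] pointing down, gripper open.
Joint ranges: [-2.88, 2.88], [-0.31, 2.03], [-1.54, 1.56], [0.2, 2.42], [-1.41, 4.55], [0.19, 2.02], [-2.57, 2.57]. Speed limits (rad/s): [2.57, 2.57, 3.14, 3.14, 3.14, 3.14, 3.14].

### API

Orientations are given as a unit quaternion [x, y, z, w].
In Python, from bench import manip, effector, viewer gives the robot as it stands. Calls block until the motion is done:
- manip.move_pose(position, orientation): joint-space move of the TCP to a pose.
- manip.servo_line(position, ori=None, vel=0.15): straight line of the TCP; ori=None keeps the orientation; vel is the mean speed in m/s.
- manip.movej(angles): joint-space move.
- effector.open_jaws() and effector.close(f_grip=None): open the fingers fully, or close them until they stop; f_grip is the grip in N (None keeps the last).
- manip.sleep(seconds).
- manip.solve_ik(position, orientation): joint angles nearest the present ones, or None.
- viewer.get_image(name): name is "scene" or "top" or "wrist"; returns the picture (400x640x3 uint8, red, green, blue); there is no depth.
- viewer.get_calibration(name): a dict with "vfov" (degrees; the focal length in pixels is half the picture's height over the tangent of half this angle, whatever the lens; pixels are square), "cx", "cy" (the principal point, pixels), "dist_coeffs" ([k1, k2, p1, p2, k3] as OpenCV has them; the pictures are not rectified), "eye" and "attitude" of the camera in the world. Camera axes: x right, y down, z forward; pixel columns grow to the right and rows downward; lengths in m; the calibration is good to about 2 mm. A picture is of the moment at which its call begins: read the wrist's pose just before it. get_calibration takes no time and is no camera call; for the wrist camera it gives the pose at the moment of the call.
A pose or a line that the arm cannot do raises manip.PlanningError and nothing moves.
- manip.hand_in(): hands the job in, once; it reports no verdict.
Readings, each from a call of its own:
- manip.current_clock(): time.
- manip.current_q(): joint angles.
- manip.current_joint_velocities(): joint speeds.
- manip.current_tau(): joint torques, N m.
- manip.current_tool_pos(): TCP position.
- manip.current_tcp_rot(): TCP orientation.
- manip.current_force(): force on the tool from outside, world axes, zero at the start.
- manip.current_wrist_torque(): the same for the moment, N m.
- manip.current_finger_gap(): finger opening in m.
Only numpy, scipy, OpenCV 4.12 (cv2) and the standard library are available. Lean on these libraries where they do the work, as an engineer would, in place of code of your own. Each camera call takes 0.05 s, during which the arm holds its last target. There are 200 camera calls.

### The job

Set up the laser power check on the optical rail, every rider astride the rail and fully down on it: the lens rider with its centre 60 mm from the laser's brass nozzle, the iris rider 100 mm beyond the lens (centre to centre). The power head goes at the far end, its saddle within a finger's breadth of the end stop and its black absorber looking at the laser, and the filter rider directly in front of it, with no more than a finger's breadth between their saddles. Keep the optics upright and set them down without dropping them.

Things in the scene. Friction and masses are not known exactly. Their poses are not given: they have to be found in the camera images.
- rail: Fixed, smooth aluminium optical rail, 440 long, foot 56 wide, head 30 wide, flat top 45 mm up; finned laser head (120 mm high) over its -x end, black end stop at +x. Origin: centre of underside; x along the beam, laser to stop. A rider sits astride with its origin 28 mm above this one (1.5 mm play each side; its splayed cheeks slide home from 5 mm off).
- aperture (a point): Opening of the brass nozzle of the laser head, 130 mm from the rail's origin towards -x and 87.5 mm above the bench; its axes are those of the rail (x = beam direction).
- end_stop (a point): Centre of the face of the black end stop that looks at the laser, at the height of the rail's top, 200 mm from the rail's origin towards +x; the stop rises 14 mm over the rail's top; its axes are those of the rail.
- lens_rider: Lens rider, 81 mm high: square black plate 42 wide (y), 12 thick (x), black lens tube 31 in diameter out of its -x face. Grip the plate's sides, 38 to 80 mm above the origin, closing along y. Saddle foot 40 (x) by 61 mm (y), deck underside 17 mm up. Origin: centre of the underside; x along the beam, z up. Either way round is right on the rail.
- iris_rider: Iris rider, 95 mm high: round black disc, diameter 44, 12 thick (x), steel leaves with a small hole, thin lever on top. Disc centre 59.5 mm above the origin: grip across it there, closing along y. Saddle foot 40 (x) by 61 mm (y), deck underside 17 mm up. Origin: centre of the underside; x along the beam, z up. Either way round is right on the rail.
- filter_rider: Filter rider, 85 mm high: square aluminium frame 50 wide (y), 10 thick (x) round a grey glass pane. Grip the frame's sides, 34 to 84 mm above the origin, closing along y. Saddle foot 40 (x) by 61 mm (y), deck underside 17 mm up. Origin: centre of the underside; x along the beam, z up. Either way round is right on the rail.
- head_rider: Power head rider, 98 mm high: light disc, diameter 50, on edge in a black yoke, short black lead on top. Grip the yoke's sides, 61 mm apart outside (y), 16 thick (x), 30 to 73 mm above the origin, closing along y. Saddle foot 40 (x) by 61 mm (y), deck underside 17 mm up. Origin: centre of the underside; x along the beam, z up. The black absorber in the disc's middle looks to -x.
- head_face (a point): Point in front of the absorber of the power head, 18 mm from the rider's origin towards its -x and 59.5 mm above it; on the rail it must lie on the laser's side.

How it is judged:
By the outcome, as a careful person would: the job done as asked, in the order asked, and still so for the second after the job is handed in, with the robot touching nothing.
It also fails if it takes over 99 s, if anything falls off the work surface, if the arm or the gripper's body presses on something with over 40 N, if the wrist force passes 120 N, or if a joint passes its speed limit or range.

## Working session

There is one attempt and no reset: what is moved stays moved. The work goes in short steps, each a Python script; the robot and the scene stay as the last script left them, time stands still between calls to the robot, and variables do not carry over. Pictures are saved under pics/ and viewed, about 12 in all and at most 16, crops included, and the job is handed in when it is done.

```bash
mkdir -p pics
python3 - <<'E'
from bench import manip, effector, viewer
import cv2
for n in ("scene","top"):
    cv2.imwrite(f"pics/{n}0.png",viewer.get_image(n)[:,:,::-1]); print(n,viewer.get_calibration(n))
print(viewer.get_calibration("wrist"),manip.current_tool_pos(),manip.current_tcp_rot(),manip.current_clock(),manip.grip_depth)
E
```

```text
scene {'vfov': 57.4144620830149, 'cx': 319.35510949701916, 'cy': 203.56463382031833, 'dist_coeffs': array([-0.06732625,  0.        ,  0.        ,  0.        ,  0.        ]), 'eye': array([0.19409062, 0.41788012, 0.71395996]), 'attitude': array([-0.29506886,  0.88705729, -0.33379728,  0.12100868])}
top {'vfov': 47.79687901986881, 'cx': 317.0396607130524, 'cy': 202.7579571355366, 'dist_coeffs': array([-0.08770751,  0.        ,  0.        ,  0.        ,  0.        ]), 'eye': array([ 0.4453113 , -0.05517781,  1.34714547]), 'attitude': array([-0.69980476,  0.71351472, -0.02079506,  0.02715885])}
{'vfov': 71.32864975299148, 'cx': 318.43319913233285, 'cy': 199.89236820283054, 'dist_coeffs': array([-0.04182611,  0.        ,  0.        ,  0.        ,  0.        ]), 'eye': array([ 0.2788041 , -0.59017523,  0.38431481]), 'attitude': array([ 0.80705054, -0.57508937, -0.07846491,  0.1085583 ])} [ 0.21211614 -0.6137789   0.22581642] [ 8.14474164e-01 -5.80199209e-01 -6.74529506e-04 -5.08925158e-04] 0.1 0.0188
```

View pics/top0.png

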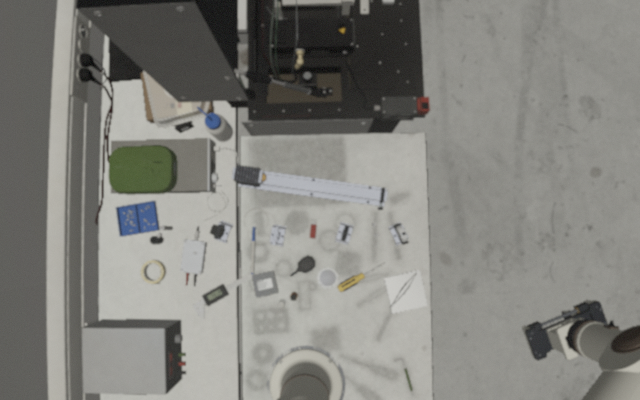

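View pics/scene0.png

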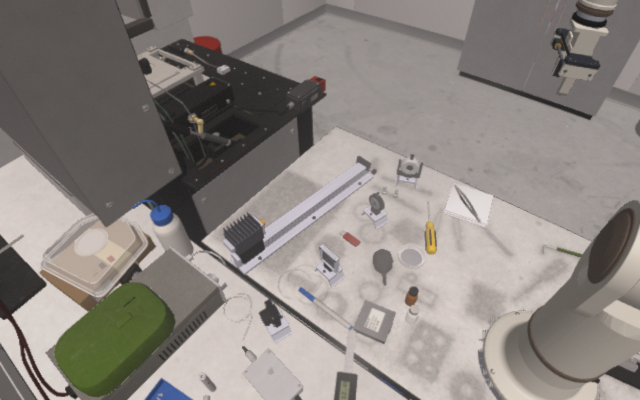

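Top view: the rail runs from the laser at (248,175) to the stop at (382,195). The riders are lens (222,232), filter (278,235), iris (344,233) and head (399,234). Next I'll take wrist views.

```bash
cat > h.py <<'E'
from bench import manip, effector, viewer
import numpy as np, cv2
from scipy.spatial.transform import Rotation as R
def K(c):
    f=200/np.tan(np.radians(c["vfov"]/2)); return np.array([[f,0,c["cx"]],[0,f,c["cy"]],[0,0,1.]])
def cast(px,c,z):
    p=cv2.undistortPoints(np.array(px,float).reshape(-1,1,2),K(c),c["dist_coeffs"])[:,0]
    d=R.from_quat(c["attitude"]).apply(np.c_[p,np.ones(len(p))]); e=np.array(c["eye"])
    return e+d*((z-e[2])/d[:,2])[:,None]
def proj(P,c):
    q=R.from_quat(c["attitude"]).inv(); return cv2.projectPoints(np.array(P,float).reshape(-1,1,3),q.inv().inv().as_rotvec(),-q.apply(c["eye"]),K(c),c["dist_coeffs"])[0][:,0]
def down(a):  # tool x at world yaw a, z down
    x=np.array([np.cos(a),np.sin(a),0]); z=np.array([0,0,-1.]); return R.from_matrix(np.c_[x,np.cross(z,x),z]).as_quat()
def snap(name,cam="wrist"):
    import json
    c=viewer.get_calibration(cam); im=viewer.get_image(cam)[:,:,::-1].copy(); cv2.imwrite(f"pics/{name}.png",im)
    json.dump({k:np.array(v).tolist() for k,v in c.items()},open(f"pics/{name}.json","w")); return im,c
def load(name):
    import json
    return cv2.imread(f"pics/{name}.png"),{k:np.array(v) for k,v in json.load(open(f"pics/{name}.json")).items()}
E
python3 - <<'E'
from h import *
c=viewer.get_calibration("top")
for n,p,z in [("laser",(248,175),.12),("stop",(382,195),.05),("railR",(380,195),.045),("railL",(265,180),.045),("lens",(222,232),.06),("filt",(278,235),.06),("iris",(344,233),.06),("head",(399,234),.06),("table",(300,125),.15),("edge",(240,250),0),("bottle",(213,122),.1)]:
    print(n,cast([p],c,z)[0].round(3))
for a in (0,np.pi):
  for p in [(.5,.2,.3),(.5,-.2,.3),(.6,.2,.15),(.6,-.15,.15)]:
    print(a,p,manip.solve_ik(np.array(p),down(a)))
E
```

```text
laser [0.609 0.143 0.12 ]
stop [ 0.552 -0.232  0.05 ]
railR [ 0.553 -0.227  0.045]
railL [0.603 0.106 0.045]
lens [0.454 0.229 0.06 ]
filt [0.443 0.069 0.06 ]
iris [ 0.445 -0.119  0.06 ]
head [ 0.439 -0.276  0.06 ]
table [ 0.738 -0.003  0.15 ]
edge [0.4   0.189 0.   ]
bottle [0.765 0.245 0.1  ]
0 (0.5, 0.2, 0.3) [ 0.54106474  0.48655028 -1.29216365  1.72696952  0.48493522  1.30308243
 -0.85522516]
0 (0.5, -0.2, 0.3) [ 1.11610902  0.33427314 -0.96875398  1.73109293  0.29098383  1.23004382
  0.07443883]
0 (0.6, 0.2, 0.15) [ 0.38098722  0.8298373  -1.15057566  1.64947529  0.8038262   1.20988701
 -0.9562517 ]
0 (0.6, -0.15, 0.15) [ 0.86920038  0.69665945 -0.96085242  1.68927316  0.63211342  1.09770798
 -0.28473085]
3.141592653589793 (0.5, 0.2, 0.3) [ 0.54106474  0.48655028 -1.29216365  1.72696952  0.48493522  1.30308243
  2.28636749]
3.141592653589793 (0.5, -0.2, 0.3) [-0.55630394  0.35006681  1.11734347  1.78094265 -0.33439463  1.22080743
 -2.48708804]
3.141592653589793 (0.6, 0.2, 0.15) [ 0.43660324  0.9423418  -1.3053381   1.64790521  0.94025141  1.31100152
  2.10217967]
3.141592653589793 (0.6, -0.15, 0.15) [-0.54549225  0.79029842  1.12974164  1.73862721 -0.78499929  1.14108259
 -2.31275801]
```

Run:
```python
from h import *
for i,(x,y) in enumerate([(.5,-.27),(.5,-.1),(.5,.09)]):
    manip.move_pose(np.array([x,y,.29]),down(0)); snap(f"w{i}")
    print(manip.current_clock(),manip.current_tool_pos())
```

```text
1.8083 [ 0.49907033 -0.27204429  0.28951243]
2.575 [ 0.50008727 -0.10166168  0.2899608 ]
3.4083 [0.50067526 0.08738345 0.28963034]
```

View pics/w0.png

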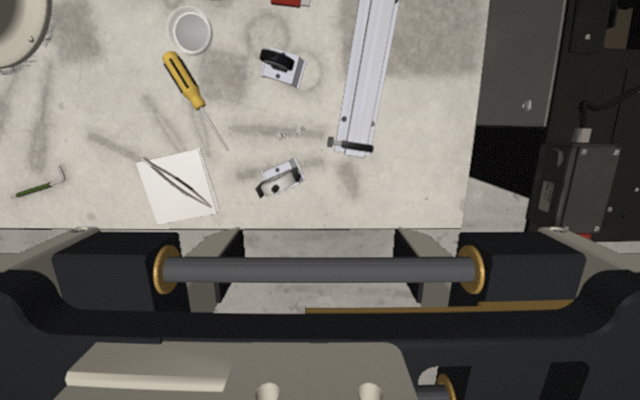

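View pics/w2.png

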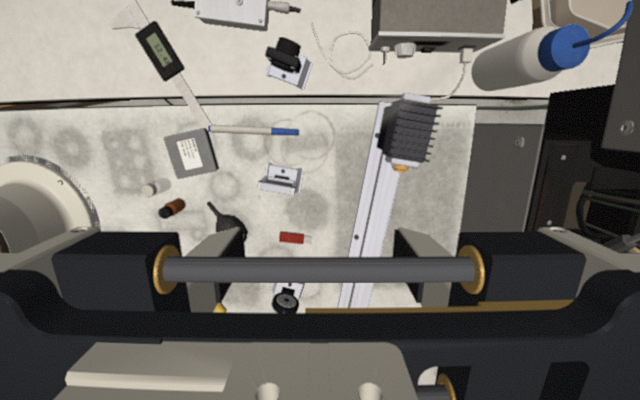

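Run:
```python
from h import *
L=[("w2",290,60),("w2",285,180),("w0",283,70),("w0",280,180),("w2",405,140),("w0",352,140)]
T=[]
for n,u,v in L:
    im,_=load(n); s=cv2.resize(im[v-35:v+35,u-35:u+35],(266,266),interpolation=cv2.INTER_CUBIC)
    for k in range(0,70,10): cv2.putText(s,str(u-35+k),(int(k*3.8),8),0,.28,(0,0,255));cv2.putText(s,str(v-35+k),(0,int(k*3.8)+4),0,.28,(0,0,255))
    T.append(s)
cv2.imwrite("pics/m1.png",np.vstack([np.hstack(T[:3]),np.hstack(T[3:])]))
```

```text
(no output)
```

View pics/m1.png

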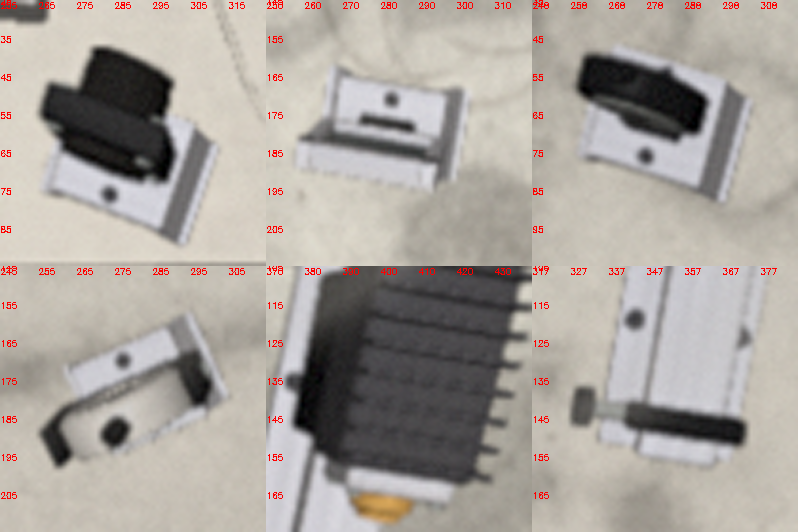

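```bash
cat >> h.py <<'E'
def rect(name,x0,x1,y0,y1,z,s=1600):
    "picture of plane z: columns +x... rows: y1 at left -> columns run along -y, rows along -x"
    im,c=load(name); w,h=int((y1-y0)*s),int((x1-x0)*s)
    Y,X=np.meshgrid(y1-np.arange(w)/s,x1-np.arange(h)/s)
    m=proj(np.c_[X.ravel(),Y.ravel(),np.full(X.size,z)],c).astype(np.float32).reshape(h,w,2)
    return cv2.remap(im,m,None,cv2.INTER_CUBIC)
E
python3 - <<'E'
from h import *
T=[]
for n in ("w2","w1","w0"):
    r=rect(n,.54,.66,-.26,.21,.045)
    for k in range(0,47,2): cv2.putText(r,str(21-k),(k*16,8),0,.28,(0,0,255))
    for k in range(0,12,2): cv2.putText(r,str(66-k),(0,k*16+4),0,.28,(0,0,255))
    T.append(r)
im,_=load("scene0") if 0 else (cv2.imread("pics/scene0.png"),0)
T.append(np.hstack([cv2.resize(im[145:190,345:442],(376,174),interpolation=cv2.INTER_CUBIC),cv2.resize(im[240:285,300:397],(376,174),interpolation=cv2.INTER_CUBIC)]))
cv2.imwrite("pics/m2.png",np.vstack([np.ascontiguousarray(t[:,:752]) for t in T]) if all(t.shape[1]==752 for t in T) else print([t.shape for t in T]))
E
```

```text
(no output)
```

View pics/m2.png

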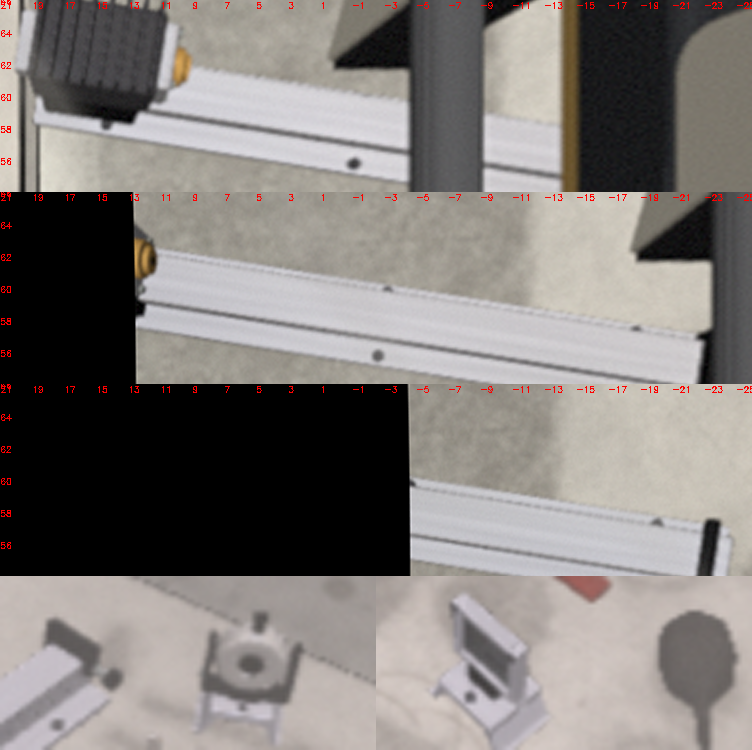

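Run:
```python
from h import *
# sample w1 in frame along approx rail axis
for n,(ya,yb) in (("w1",(.08,-.18)),("w0",(-.08,-.2)),("w2",(.08,-.02))):
  im,c=load(n); g=cv2.cvtColor(im,cv2.COLOR_BGR2GRAY).astype(np.float32)
  for y in np.linspace(ya,yb,2):
    X=np.arange(.54,.63,.001); acc=0
    sl=.0993/.0+0 if 0 else (.302-.380)/1
    pts=[]
    for dy in np.linspace(-.01,.01,21):
        m=proj(np.c_[X+dy*.15,np.full(len(X),y+dy),np.full(len(X),.045)],c).astype(np.float32)
        acc=acc+cv2.remap(g,m[:,:1],m[:,1:],cv2.INTER_LINEAR)[:,0]
    print(n,round(y,3),(acc/21).astype(int).tolist())
```

```text
w1 0.08 [152, 151, 151, 152, 152, 153, 155, 155, 156, 157, 157, 156, 155, 153, 153, 153, 153, 153, 152, 151, 151, 150, 150, 150, 149, 149, 145, 138, 141, 169, 192, 200, 200, 200, 199, 197, 195, 193, 192, 192, 195, 198, 196, 181, 148, 119, 127, 162, 187, 196, 197, 197, 197, 196, 195, 195, 197, 199, 201, 202, 201, 200, 198, 196, 195, 196, 197, 198, 199, 198, 197, 197, 199, 199, 196, 187, 181, 188, 196, 190, 171, 158, 154, 153, 153, 152, 151, 150, 149, 150]
w1 -0.18 [204, 196, 173, 141, 126, 142, 175, 195, 202, 203, 203, 202, 201, 200, 200, 201, 204, 205, 205, 204, 202, 200, 200, 200, 201, 202, 203, 203, 203, 203, 203, 203, 201, 196, 185, 173, 173, 182, 190, 191, 195, 199, 200, 200, 200, 200, 201, 201, 201, 201, 200, 199, 198, 197, 197, 197, 197, 197, 197, 198, 198, 198, 199, 199, 199, 199, 198, 199, 199, 199, 199, 199, 198, 198, 198, 198, 196, 192, 186, 180, 177, 174, 171, 167, 164, 163, 166, 170, 173, 175]
w0 -0.08 [152, 150, 148, 145, 143, 153, 175, 191, 197, 198, 197, 195, 193, 193, 195, 196, 198, 200, 194, 168, 135, 138, 169, 190, 196, 197, 196, 195, 192, 192, 193, 195, 197, 199, 2
[... 943 characters left out ...]
09, 210, 203, 185, 153, 121, 117, 141, 175, 198, 207, 209, 208, 208, 207, 207, 207, 208, 211, 213, 213, 213, 211, 209, 207, 207, 208, 208, 210, 210, 209, 209, 209, 210, 210, 207, 202, 192, 180, 170, 163, 161, 161, 162, 162, 161, 160, 158, 157, 156, 156]
w2 -0.02 [161, 162, 162, 162, 163, 163, 162, 158, 151, 149, 164, 190, 204, 201, 192, 181, 175, 173, 176, 185, 196, 207, 213, 215, 214, 207, 192, 160, 128, 119, 140, 174, 202, 214, 217, 216, 215, 214, 212, 211, 210, 210, 212, 213, 214, 214, 212, 210, 209, 209, 209, 209, 210, 211, 211, 211, 211, 209, 204, 196, 183, 173, 168, 166, 167, 167, 167, 166, 164, 163, 162, 162, 162, 161, 158, 147, 124, 93, 60, 34, 19, 15, 16, 16, 16, 16, 16, 17, 19, 20]
```

```bash
cat > geo.py <<'E'
from h import *
d=np.array([-.157,-1.]);d/=np.hypot(*d); nrm=np.array([-d[1],d[0]]); P0=np.array([.601,.08])
def along(p): return (np.array(p)[:2]-P0)@d   # coordinate along the beam
def fit(name,pts):
    _,c=load(name); L=np.array([p[1][:2] for p in pts]);W=np.vstack([cast([p[0]],c,p[1][2])[:,:2] for p in pts])
    l=L-L.mean(0);w=W-W.mean(0); a=np.arctan2((l[:,0]*w[:,1]-l[:,1]*w[:,0]).sum(),(l*w).sum())
    Rm=np.array([[np.cos(a),-np.sin(a)],[np.sin(a),np.cos(a)]]); t=W.mean(0)-Rm@L.mean(0)
    return t,a,((W-t)@Rm-L)*1000
E
python3 - <<'E'
from geo import *
_,c0=load("w0");_,c2=load("w2");print(c0["eye"],c2["eye"])
s=cast([(341.2,141),(372.8,145.5)],c0,.059); n=cast([(400,172.4)],c2,.0875)
print("stop",s,along(s[0]),along(s[1]),"noz",n,along(n[0]),(n[0,:2]-P0)@nrm)
# local: x beam(-y world), y = world +x ; image right=+x, image up = -x local
X,Y=.02,.0305
F={"lens":("w2",[((266.8,75),(X,-Y,0)),((302.9,89),(X,Y,0)),((312.1,63.2),(-X,Y,0)),((267.6,47.4),(-.006,-.021,.081)),((265.5,55.3),(.006,-.021,.081)),((298.4,65.8),(.006,.021,.081)),((301,57.9),(-.006,.021,.081))]),
"filter":("w2",[((302.1,168.7),(-X,Y,0)),((297.9,192.4),(X,Y,0)),((259.2,181.8),(-.005,-.025,.085)),((257.9,187.1),(.005,-.025,.085)),((293.4,195),(.005,.025,.085)),((294.7,187.6),(-.005,.025,.085))]),
"iris":("w0",[((261.2,76.3),(X,-Y,0)),((298.5,88.2),(X,Y,0)),((305.4,60.8),(-X,Y,0))]),
"head":("w0",[((295,157.4),(-X,Y,0)),((305,179),(X,Y,0)),((256,187),(-.008,-.0305,.073)),((263.4,197.4),(.008,-.0305,.073))])}
for k,(n,p) in F.items():
    t,a,r=fit(n,p); print(k,t.round(4),np.degrees(a).round(1),"\n",r.round(1).tolist())
E
```

```text
[ 0.49870248 -0.20021539  0.44801845] [0.50005413 0.15998373 0.44815647]
stop [[ 0.52932267 -0.22375391  0.059     ]
 [ 0.57299486 -0.22993321  0.059     ]] 0.3111952755398206 0.3105262343978842 noz [[0.60659638 0.09761824 0.0875    ]] -0.018273035224333507 0.0027960682960751185
lens [0.4567 0.2387] -109.5 
 [[-1.0, 1.0], [0.1, -2.5], [1.3, -1.2], [2.2, 0.8], [-0.5, 1.0], [-2.3, 0.4], [0.2, 0.5]]
filter [0.442  0.0763] -102.6 
 [[1.0, -2.9], [1.2, -1.8], [1.2, 2.4], [-1.3, 1.8], [-0.8, 0.4], [-1.2, 0.1]]
iris [ 0.4455 -0.1205] -106.4 
 [[-0.7, 1.9], [0.3, -0.8], [0.4, -1.1]]
head [ 0.4422 -0.2813] -66.8 
 [[1.0, -2.6], [-0.5, -2.3], [-0.9, 1.0], [0.5, 3.8]]
```

```bash
cat >> geo.py <<'E'
yr=np.arctan2(nrm[1],nrm[0]); O=.1113
def railxy(x,lat=0): return P0+d*(x+O)+nrm*lat
def pick(xy,a,h,f=30):
    q=down(a+np.pi/2); z=h-manip.grip_depth; p=np.r_[xy,z]
    effector.open_jaws(); manip.move_pose(p+[0,0,.11],q); manip.servo_line(p,vel=.15)
    effector.close(f_grip=f); g=manip.current_finger_gap(); f0=manip.current_force()
    manip.servo_line(p+[0,0,.11],vel=.15)
    print("gap",g,manip.current_finger_gap(),"F",f0.round(1),manip.current_force().round(1),"t",manip.current_clock())
def place(x,h,lat=0,release=True):
    q=down(yr); z=h-manip.grip_depth+.028; p=np.r_[railxy(x,lat),z]
    manip.move_pose(p+[0,0,.08],q); manip.servo_line(p+[0,0,.022],q,vel=.15); manip.sleep(.2)
    f0=manip.current_force(); lo=.022
    while lo>-.004:
        lo-=.0015; manip.servo_line(p+[0,0,lo],q,vel=.05); f=manip.current_force()-f0
        if abs(f[2])>8 and lo<.004 or np.linalg.norm(f)>30: break
    print("down at",round(lo,4),"TCP err",(manip.current_tool_pos()-p).round(4),"F",f.round(1))
    if release:
        effector.open_jaws(); manip.servo_line(p+[0,0,.1],q,vel=.2); print("t",manip.current_clock())
E
python3 - <<'E'
from geo import *
pick([.4567,.2387],np.radians(-109.5),.062); place(-.07,.062)
print(manip.current_tool_pos())
E
```

```text
gap 0.04203672204506688 0.04174109345624182 F [-0.2  0.4 -0.4] [-0.1 -0.2 -3.2] t 7.0667
down at 0.01 TCP err [-0.0005  0.0006  0.0131] F [-13.4  -2.1  28.7]
t 12.3083
[0.5941923  0.03865677 0.17065418]
```

Run:
```python
from geo import *
q=down(yr); p=railxy(-.07)+d*.075  # camera above rider
manip.move_pose(np.r_[p,.25],q); im,c=snap("p1"); px=proj([np.r_[railxy(-.07),.03]],c)[0].astype(int); print(px,c["eye"])
u,v=px; s=cv2.resize(im[max(0,v-80):v+80,u-100:u+100],(800,640)[:2],interpolation=cv2.INTER_CUBIC)
cv2.imwrite("pics/p1c.png",cv2.resize(s,(750,600)))
```

```text
[319 120] [0.59291546 0.03524616 0.40725628]
```

View pics/p1c.png

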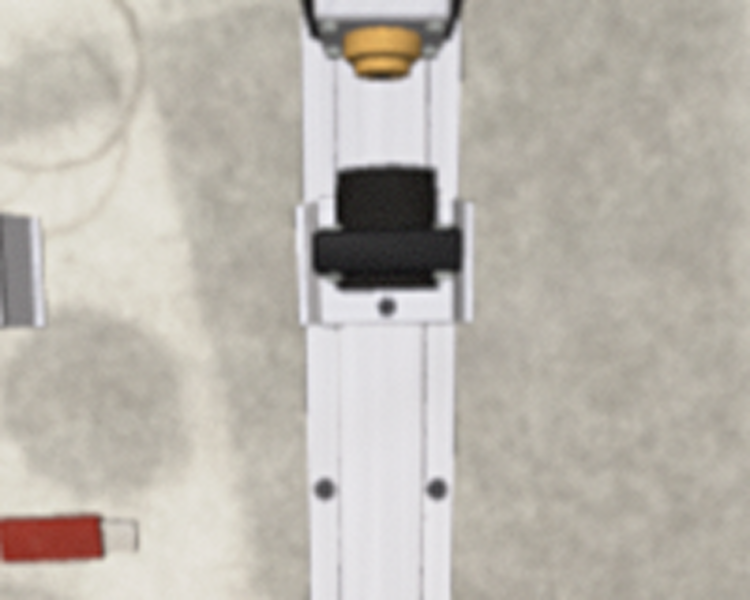

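Run:
```python
from geo import *
_,c=load("p1"); im,_=load("p1")
g=cv2.cvtColor(im,cv2.COLOR_BGR2GRAY)
def sub(x,y): return (219+x/3.75-.4,40+y/3.75-.4)
row=g[int(40+238/3.75),285:360]; print(row.tolist()); 
for z in (.109,.122):
  w=cast([sub(314,232),sub(462,232)],c,z); print(z,np.linalg.norm(w[0]-w[1]))
for z in (.028,.041):
  w=cast([sub(300,324),sub(471,322)],c,z); m=w.mean(0); print("foot",np.linalg.norm(w[0]-w[1]),along(m)-O,(m[:2]-P0)@nrm)
w=cast([sub(314,273),sub(462,273),sub(314,229),sub(462,229)],c,.109).mean(0);print("plate",along(w)-O,(w[:2]-P0)@nrm)
n=cast([sub(382,77)],c,.0875)[0];print("noz",along(n)-O,(n[:2]-P0)@nrm)
e=cast([sub(341,500),sub(421,500),sub(339,350),sub(426,350)],c,.045);print([(along(x)-O,(x[:2]-P0)@nrm) for x in e])
```

```text
[177, 174, 173, 173, 174, 179, 180, 180, 181, 179, 178, 171, 183, 228, 228, 193, 158, 82, 36, 45, 51, 55, 50, 54, 53, 54, 53, 53, 54, 52, 52, 52, 49, 50, 49, 47, 47, 49, 49, 48, 48, 44, 49, 46, 48, 48, 45, 45, 45, 47, 44, 48, 45, 40, 46, 35, 44, 115, 194, 215, 186, 179, 177, 176, 173, 176, 177, 175, 175, 174, 175, 177, 186, 189, 190]
0.109 0.04012600153033008
0.122 0.0383770424768194
foot 0.060152793937802145 -0.06292112783192608 0.0020541431984993325
foot 0.058090899741354625 -0.06302096810333256 0.001947898765347526
plate -0.0825788787104513 0.0020728064618796135
noz -0.13085701328790883 0.0005739132682696127
[(np.float64(-0.00290195704999463), np.float64(-0.013641049962889331)), (np.float64(-0.002851035392913065), np.float64(0.014385521366672031)), (np.float64(-0.05419637911525413), np.float64(-0.01379071956854865)), (np.float64(-0.0541371923396999), np.float64(0.015614904569813794))]
```

Run:
```python
from geo import *
manip.move_pose(np.r_[.42,-.35,.3],down(0)); im,c=snap("t1","top"); im2,_=snap("s1","scene")
px=proj([np.r_[railxy(-.07),.109],np.r_[railxy(-.0826),.109]],c); print(px, manip.current_clock())
a=cv2.resize(im[165:215,235:335],(750,375),interpolation=cv2.INTER_CUBIC)
t0=cv2.imread("pics/top0.png"); b=cv2.resize(t0[215:250,205:235],(190,222),interpolation=cv2.INTER_CUBIC)
e=cv2.resize(im2[190:260,215:335],(381,222),interpolation=cv2.INTER_CUBIC)
cv2.imwrite("pics/m3.png",np.vstack([a,np.hstack([b,e,np.zeros((222,179,3),np.uint8)])]))
```

```text
[[286.18080269 179.86425274]
 [281.67444172 179.25508751]] 14.3167
```

View pics/m3.png

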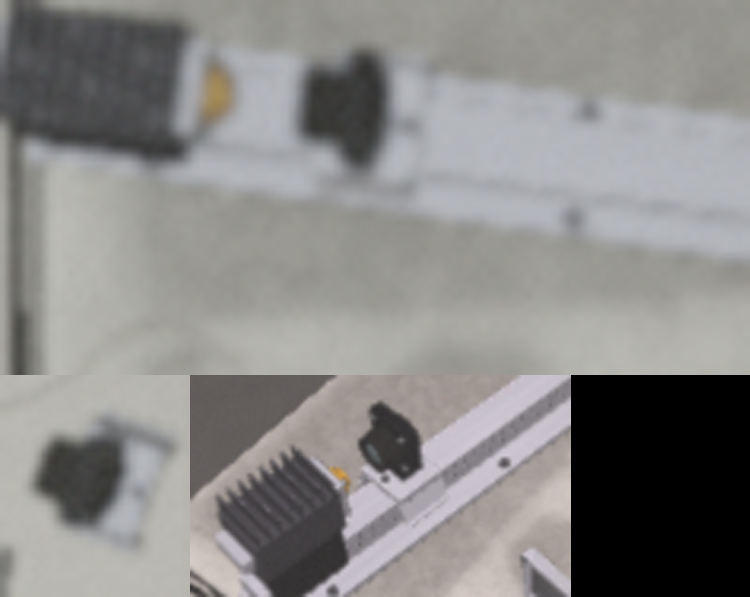

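Run:
```python
from geo import *
_,c=load("t1"); s=lambda x,y:(235+x/7.5-.43,165+y/7.5-.43)
for n,p,z in [("noz",s(234,92),.0875),("platefront",s(388,110),.109),("plateback",s(351,110),.109),("footR deck",s(420,130),.05),("footR bottom",s(414,190),.03),("tube front",s(303,105),.0875)]:
    w=cast([p],c,z)[0]; print(n,(along(w)-O).round(4),((w[:2]-P0)@nrm).round(4))
c0=viewer.get_calibration("top"); s=lambda x,y:(205+x/6.33-.4,215+y/6.33-.4)
print("orig plate mid",cast([s(102,(470+510)/2-375)],c0,.081))
print("deck far edge mid (top)",cast([s(150,490-375)],c0,.02))
```

```text
noz -0.1303 0.0031
platefront -0.0699 0.0018
plateback -0.0834 -0.0001
footR deck -0.0621 0.0022
footR bottom -0.0628 -0.0194
tube front -0.1038 0.0017
orig plate mid [[0.45206345 0.22836033 0.081     ]]
deck far edge mid (top) [[0.45201204 0.21942587 0.02      ]]
```

```bash
cat >> geo.py <<'E'
def press(p,q,lo,end,lim=10):
    "step down until resisted, giving way sideways; returns height reached over p"
    manip.sleep(.15); f0=manip.current_force(); lat=0; p=np.array(p,float)
    while lo>end:
        lo-=.0015; manip.servo_line(p+np.r_[nrm*lat,lo],q,vel=.05); f=manip.current_force()-f0
        fl=f[:2]@nrm
        if abs(fl)>3: lat+=np.clip(fl*.0001,-.001,.001)
        if f[2]>lim and lo<.004 or np.linalg.norm(f)>35: break
    print("lo",round(lo,4),"lat",round(lat,4),"z over",(manip.current_tool_pos()-p)[2].round(4),"F",f.round(1))
    return lo,lat
def regrip(x,h,dx,f=30,lat=0):
    q=down(yr); z=h-manip.grip_depth+.028; p=np.r_[railxy(x,lat),z]
    effector.open_jaws(); manip.move_pose(p+[0,0,.09],q); manip.servo_line(p,q,vel=.15)
    effector.close(f_grip=f); print("gap",manip.current_finger_gap(),manip.current_force().round(1))
    press(p,q,0,-.006)
    manip.servo_line(p+[0,0,.001],q,vel=.05); p=p+np.r_[d*dx,0]
    manip.servo_line(p+[0,0,.001],q,vel=.05); print(manip.current_force().round(1)); lo,_=press(p,q,.001,-.004)
    effector.open_jaws(); manip.servo_line(p+[0,0,.1],q,vel=.2); print("t",manip.current_clock())
def look(x,name,back=.075,z=.25):
    p=railxy(x)+d*back; manip.move_pose(np.r_[p,z],down(yr)); manip.sleep(.2); return snap(name)
E
python3 - <<'E'
from geo import *
regrip(-.0805,.062,.0105,lat=.0005)
im,c=look(-.07,"p2"); u,v=proj([np.r_[railxy(-.07),.03]],c)[0].astype(int); print(u,v)
cv2.imwrite("pics/p2c.png",cv2.resize(im[v-80:v+80,u-100:u+100],(750,600),interpolation=cv2.INTER_CUBIC))
E
```

```text
gap 0.04196737592863143 [0.7 0.3 0. ]
lo -0.0015 lat -0.0005 z over 0.0 F [-5.1 -2.1 11.6]
[ 0.7  0.3 -3. ]
lo -0.002 lat -0.0006 z over 0.0 F [-6.2 -1.3 18.8]
t 21.05
320 121
```

View pics/p2c.png

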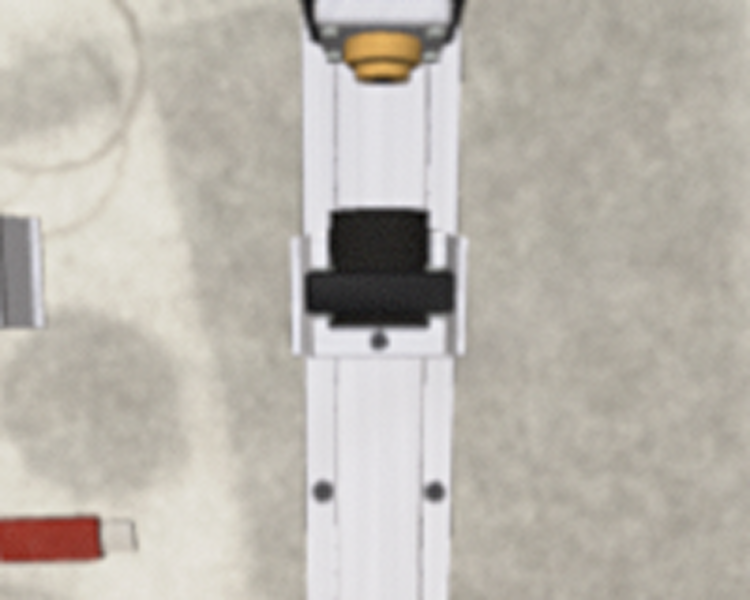

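Run:
```python
from geo import *
_,c=load("p2"); s=lambda x,y:(220+x/3.75-.37,41+y/3.75-.37)
for n,p,q,z in [("noz",(382,81),(382,81),.0875),("plate f",(306,314),(454,314),.105),("plate b",(306,270),(454,270),.109),("flange bot",(292,355),(465,354),.03),("flange top",(291,236),(466,236),.03),("rail",(332,450),(422,450),.045)]:
    w=cast([s(*p),s(*q)],c,z); m=w.mean(0);print(n,(along(m)-O).round(4),((m[:2]-P0)@nrm).round(4),"w",np.linalg.norm(w[0]-w[1]).round(4))
```

```text
noz -0.131 0.0005 w 0.0
plate f -0.0671 0.0001 w 0.0414
plate b -0.0788 -0.0 w 0.0405
flange bot -0.0531 0.0 w 0.061
flange top -0.093 -0.0001 w 0.0601
rail -0.0213 -0.0004 w 0.0312
```

Run:
```python
from geo import *
T=[]
for n,x,y in [("iris",.445,-.12),("head",.442,-.28),("filter",.442,.073)]:
    manip.move_pose(np.r_[x,y-.0725,.2],down(0)); manip.sleep(.3); im,c=snap("k"+n)
    u,v=proj([[x,y,.03]],c)[0].astype(int); print(n,u,v,c["eye"].round(4),manip.current_clock())
    s=cv2.resize(im[v-45:v+45,u-45:u+45],(396,396)[:2] if 0 else (360,360),interpolation=cv2.INTER_CUBIC)
    for k in range(0,90,10): cv2.putText(s,str(u-45+k),(k*4,8),0,.28,(0,0,255));cv2.putText(s,str(v-45+k),(0,k*4+4),0,.28,(0,0,255))
    T.append(cv2.resize(s,(266,266)) if 0 else s)
T.append(np.zeros_like(s)); M=np.vstack([np.hstack(T[:2]),np.hstack(T[2:])]); cv2.imwrite("pics/m4.png",cv2.resize(M,(600,600),interpolation=cv2.INTER_AREA))
```

```text
iris 318 123 [ 0.445  -0.1196  0.3589] 23.0333
head 318 123 [ 0.4415 -0.2795  0.3588] 24.0667
filter 318 122 [0.4415 0.0717 0.3585] 25.7417
```

View pics/m4.png

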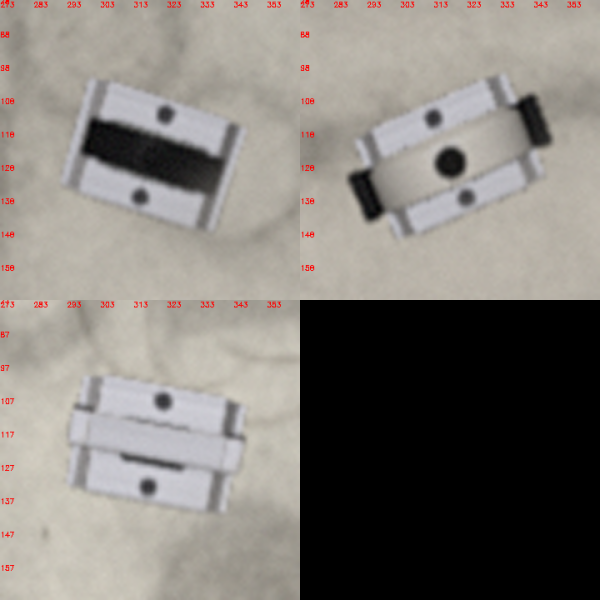

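```bash
cat > picks.py <<'E'
from geo import *
S={"iris":((166,114),(140,197),123),"head":((133,119),(166,198),123),"filter":((163,101),(148,187),122)}
def target(n):
    a,b,v=S[n]; _,c=load("k"+n); w=cast([(273+p[0]/3.333-.35,v-45+p[1]/3.333-.35) for p in (a,b)],c,.022)[:,:2]
    e=w[1]-w[0]; return w.mean(0),np.arctan2(e[1],e[0])
def place2(x,h,lat=0):
    q=down(yr); p=np.r_[railxy(x,lat),h-manip.grip_depth+.028]
    manip.move_pose(p+[0,0,.08],q); manip.servo_line(p+[0,0,.02],q,vel=.15)
    lo,l=press(p,q,.02,-.004,8)
    return p,q,lo
def release(p,q):
    effector.open_jaws(); manip.servo_line(p+[0,0,.1],q,vel=.2); print("t",manip.current_clock())
E
python3 - <<'E'
from picks import *
for n in S: t,a=target(n); print(n,t.round(4),np.degrees(a).round(1))
t,a=target("iris"); pick(t,a,.0595); p,q,lo=place2(.028,.0595,-.001)
if lo<.004: release(p,q)
E
```

```text
iris [ 0.4452 -0.1207] -107.8
head [ 0.4404 -0.2818] -66.7
filter [0.4424 0.0757] -100.3
gap 0.04290736970759176 0.04237285091449722 F [ 0.7 -0.   0.8] [-0.1 -0.3 -1.4] t 29.1417
lo -0.0025 lat -0.0006 z over -0.0001 F [-5.9 -0.5 16.9]
t 35.825
```

Run:
```python
from picks import *
t,a=target("head"); pick(t,a,.056); p,q,lo=place2(.173,.056,-.0015)
if lo<.004: release(p,q)
```

```text
gap 0.06037221514972535 0.06100842980669724 F [0.2 0.  3.2] [ 0.5  0.1 -3.5] t 39.4417
lo -0.001 lat 0 z over 0.0003 F [-1.9  1.3  9.5]
t 45.7
```

Look at the head and iris before placing the filter.

Run:
```python
from picks import *
T=[]
for n,x in [("qhead",.165),("qiris",.028)]:
    im,c=look(x,n,z=.23); u,v=proj([np.r_[railxy(x),.03]],c)[0].astype(int); print(n,u,v)
    T.append(cv2.resize(im[v-60:v+60,u-50:u+50],(400,480),interpolation=cv2.INTER_CUBIC))
cv2.imwrite("pics/m5.png",np.hstack(T)); print(manip.current_clock())
```

```text
qhead 320 122
qiris 319 119
47.2667
```

View pics/m5.png

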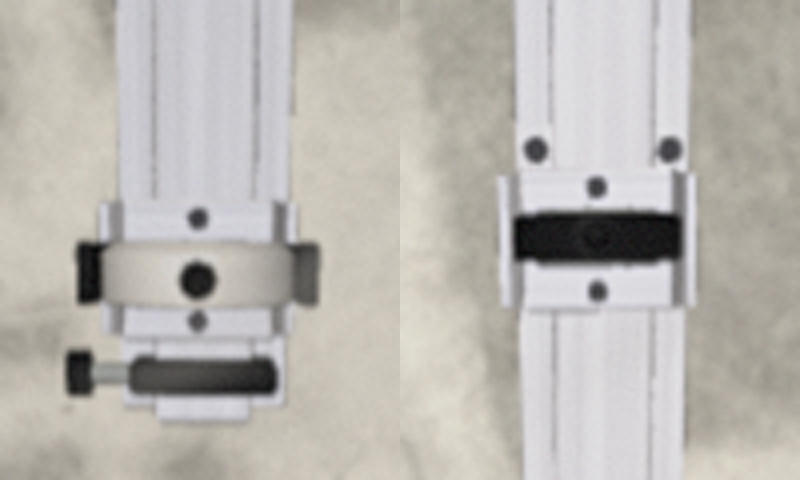

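Run:
```python
from picks import *
def m(n,u,v,p,z):
    _,c=load(n); w=cast([(u-50+p[0]/4-.4,v-60+p[1]/4-.4)],c,z)[0]; return (along(w)-O).round(4),((w[:2]-P0)@nrm).round(4)
print("head",m("qhead",320,122,(197.5,269),.05),"edges",m("qhead",320,122,(197,200),.05),m("qhead",320,122,(197,338),.05),"stop",m("qhead",320,122,(203,356),.059))
print("iris",m("qiris",319,119,(197,239),.05),m("qiris",319,119,(197,170),.05),m("qiris",319,119,(197,308),.05))
_,c=load("p2"); w=cast([(220+379/3.75-.4,41+341/3.75-.4)],c,.05)[0]; print("lens front screw",along(w)-O)
```

```text
head (np.float64(0.1725), np.float64(-0.0018)) edges (np.float64(0.1531), np.float64(-0.002)) (np.float64(0.1926), np.float64(-0.0019)) stop (np.float64(0.1971), np.float64(-0.0001))
iris (np.float64(0.0273), np.float64(-0.0015)) (np.float64(0.0081), np.float64(-0.0014)) (np.float64(0.0471), np.float64(-0.0015))
lens front screw -0.05830019948153943
```

Run:
```python
from picks import *
t,a=target("filter"); pick(t,a,.064); p,q,lo=place2(.127,.064,-.001)
if lo<.004:
    release(p,q); T=[]
    for n,x in [("fend",.15),("flens",-.08)]:
        im,c=look(x,n,z=.23); u,v=proj([np.r_[railxy(x),.03]],c)[0].astype(int); print(n,u,v)
        T.append(cv2.resize(im[v-60:v+60,u-50:u+50],(400,480),interpolation=cv2.INTER_CUBIC))
    cv2.imwrite("pics/m6.png",np.hstack(T)); print(manip.current_clock())
```

```text
gap 0.04987808885042414 0.049741639096395375 F [ 0.7 -0.2  1.5] [ 0.3  1.  -3.5] t 50.975
lo -0.001 lat 0 z over 0.0002 F [-1.4  1.2  9.3]
t 57.6917
fend 320 122
flens 318 118
59.6333
```

View pics/m6.png

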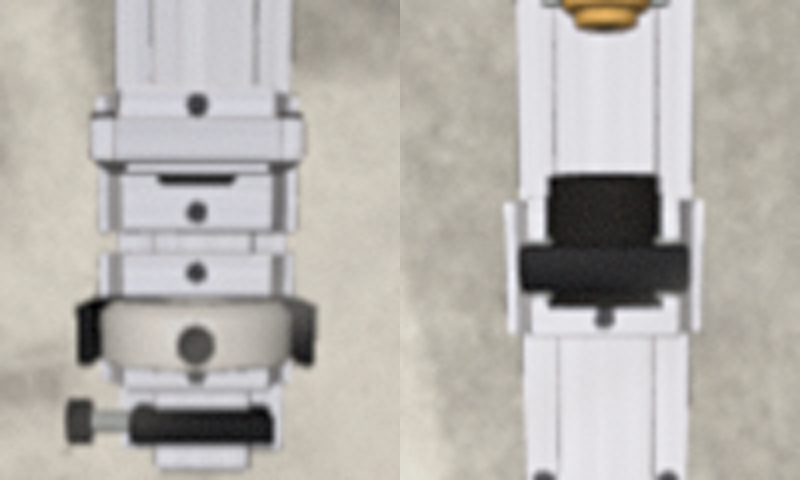

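Run:
```python
from picks import *
_,c=load("flens"); g=lambda y,z:(along(cast([(318-50+203/4-.4,118-60+y/4-.4)],c,z)[0])-O).round(4)
print("noz",g(30,.082),g(24,.0875),"foot",g(201,.03),g(334,.03),"screw",g(317,.05),"plate",g(246,.109),g(290,.109))
```

```text
noz -0.1317 -0.1321 foot -0.0927 -0.0525 screw -0.0587 plate -0.0782 -0.0679
```

Run:
```python
from bench import manip
manip.hand_in(); print(manip.current_clock())
```

```text
the job is handed in; nothing more can be done
the job is handed in; nothing more can be done
```

All four riders are astride the rail at the asked spacings, and the job was handed in at about 60 s of the 99 s allowed. One release did not go as asked: the first placing of the lens.

I placed them in the order lens, iris, head, filter. The last wrist-camera measurements were:

| Check | Measured | Asked |
|---|---|---|
| Lens centre to nozzle | about 59–60 mm | 60 mm |
| Iris beyond lens | about 100 mm | 100 mm |
| Head saddle to end stop | about 4.5 mm | a finger's breadth |
| Filter saddle to head saddle | about 6 mm | a finger's breadth |

- **Head orientation:** the absorber faces the laser. I judged this from the starting scene picture, and I did not turn the head when placing it.
- **Seating:** the iris, head and filter met resistance at the nominal seated height. Every rider looks upright and square on the rail in the last pictures.
- **Lens release:** my script opened the jaws while the lens cheeks were still caught on the rail, about 13 mm high, so it may have dropped that far. It ended upright but about 11 mm off, so I gripped it again, slid it into place and pressed it down. Its foot then measured 60–61 mm wide at seated height, as it should.
- **Disagreements:** the top camera's readings of the misplaced lens differed from the wrist camera's by up to 6 mm, and I used the wrist camera. Nozzle and stop positions vary by 1–3 mm between views.

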